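# Release the cam lock and dock the board carriage

## Robot

A 6-joint arm with a two-finger parallel gripper is mounted at the origin on the work surface. World frame = base frame: x ahead of the robot, y to its left, z up, the work surface at z = 0. Lengths are in m, angles in rad, forces in N, time in s.
With the tool pointing down it reaches from about 0.375 to 0.925 m from the base axis. Payload 5.7 kg.
Tool frame: the origin (TCP) lies at the very end of the fingers, on their centre line; the grasp point (between the pads) lies arm.hold_point_z behind it (arm.hold_point_z is the distance from the TCP to the grasp point, in m); z points along the fingers, y is the direction in which the jaws open and shut (so a half turn about z gives the same grasp; the last joint's range is limited). The gripper opens to 88 mm and grips with 3 to 60 N. Pads are 20 mm wide; open, the fingers measure 115 mm over their backs; the gripper's body (75 mm by 178 mm) begins 61 mm behind the grasp point.
Start: joints at [1.168, 0.359, 1.51, -0, 1.272, -0.115], TCP at [0.17, 0.575, 0.223] pointing down, gripper open.
Joint ranges: [-2.97, 2.97], [-1.01, 2.36], [0.21, 2.38], [-0.96, 4.11], [0.2, 2.71], [-2.98, 2.98]. Speed limits (rad/s): [2.39, 2.39, 3.14, 3.14, 3.14, 3.14].

## Interface

Orientations are given as [roll, pitch, yaw] about the fixed x, y, z axes, in that order (R = Rz(yaw) Ry(pitch) Rx(roll)).
In Python, from bench import arm gives the robot as it stands. The module is installed in compiled form; this text tells all that it offers.
- The arm moves only by the tool apply_moves, never from a script. Its argument "moves" is a list of rows, each a list of 6 numbers: the shift along the world's x, y, z in units of 0.03 m (1.0 is 0.03 m), then the turn, a rotation vector about the world's x, y, z in units of 0.1 rad (1.0 is 0.1 rad). A call has 1 to 12 rows; each row shifts and turns the commanded pose from where the row before left it; what a row does not reach is not made up. A row lasts 1/12 s, in which the tool goes at most 41.7 mm and 7.16 degrees, less where a joint would pass 70% of its speed; a pose out of reach is approached as far as the arm can. A call with a number of a shift or a turn outside -1 to 1 is refused whole. A call with a gripper value outside its range is refused whole. "grip" is the closure in counts, from 0 (fully open) to 255 (shut), set as the call begins (left out, the last holds). The fingers move at their own pace and stop on an object; "force" is the grip in N (left out, the last holds). Time passes only in rows, so rows that do not move let the fingers close. It gives the time, the measured TCP pose, the force and the opening at its end, in the units of the state.
- arm.state(): the state, without advancing time (a new reading comes with each control period).
- arm.snapshot(name): name is "side" or "top"; returns a dict with "pixels" (420x560x3 uint8, red, green, blue), "range_z" (420x560 float32, m along the optical axis (not along the pixel's ray), 0 where there is no reading), "intrinsics" (3x3 intrinsics, pixels), "world_to_cam" (4x4, takes a point from world to camera coordinates). Camera axes: x right, y down, z forward; pixel columns grow to the right and rows downward; lengths in m; the calibration is good to about 2 mm. A picture is of the moment at which its call begins.
- arm.finish_job(): hands the job in, once; it reports no verdict.
The state is a dict: "clock": time; "joint_pos": joint angles; "qd": joint speeds; "joint_torque": joint torques, N m; "ee_pos": TCP position; "tool_rot": TCP orientation; "ft_force": force on the tool from outside, world axes, zero at the start; "wrist_torque": the same for the moment, N m; "finger_gap": finger opening in m.
Only numpy, scipy, OpenCV 4.12 (cv2) and the standard library are available. Lean on these libraries where they do the work, as an engineer would, in place of code of your own. Each camera call takes 0.05 s, during which the arm holds its last target.

## Task

On the board-test fixture, push the red lever knob round until the eccentric lock cam is at its low point, the lever pointing straight away from the carriage; only then push the blue push plate to slide the carriage forward until it is fully home at the test contacts, and move clear. Do it all by pushing with the fingertips or the outside of the fingers: nothing is picked up, the circuit module stays seated in its nest on the carriage, and the other things on the fixture and bench are left where they are.

Things in the scene. Friction and masses are not known exactly. Their poses are not given: they have to be found in the camera images.
- fixture: Board-test fixture fixed to the bench: dark steel base plate 280 x 250 x 12 mm, x -130 to +150, y -125 to +125 mm from its origin on the bench. Fixture +x is forward, the way the carriage slides, within 0.3 rad of the robot's x; +y is left, z up. A black contact block 62 mm high stands at x 12 to 34, y 40 to 110 mm.
- lock_cam (a joint): Cam angle (rad), counter-clockwise from above. 0 = high point: lever points back at the carriage (fixture -x), which is blocked; +pi/2 = lever to fixture -y; +pi or -pi = low point: lever points straight forward (+x) along a white mark on the base plate, carriage free. Either way round will do; stops at +-3.6. Starts between -1.3 and 1.3; stiff (about 3 N at the knob), stays where left.
- cam_axis (a point): Point on the vertical axis of the eccentric lock cam, 54 mm above the bench, at fixture x 60, y -60 mm. The cam is a steel disc of radius 32 mm, 20 to 40 mm above the bench, its centre 14 mm off the axis; a yellow lever bar on top (42 to 50 mm above the bench) points to its thick side.
- lever_knob (a point): Centre of the top of the red upright round knob at the lever's end: 18 mm diameter, from 49 to 94 mm above the bench, 62 mm from the cam's axis. Push it sideways, around the axis.
- carriage (a joint): Travel (m) of the carriage along fixture +x: 0 = parked (start), 0.034 = fully home against its stop. About 3 N of friction; stays where left. Parked, its steel follower nose (40 mm high) stands 6 mm from the cam's high point, so it gets fully home only with the cam at its low point.
- push_face (a point): Centre, 60 mm above the bench, of the rear (fixture -x) face of the blue upright push plate at the carriage's rear edge. The plate is 70 mm wide along fixture y, 8 mm thick, from 25 to 80 mm above the bench. Push it towards fixture +x. The carriage plate (220 mm wide) is level with its top 29 mm above the bench.
- nest (a point): Centre of the module nest on the left half of the carriage, 44 mm above the bench: a low frame of grey walls 10 mm high. It moves with the carriage.
- module_centre (a point): Centre of the loose circuit module (green board 48 x 52 mm, black body, brass-coloured top, 30 mm tall in all, 90 g) lying in the nest.
- spare_module: A second, identical module on the bench to the left of the fixture; leave alone. Origin under its centre.
- standoff: Brass cylinder 22 mm diameter, 36 mm tall, standing loose on the base plate's front left part; leave alone. Origin under its centre.
- screwdriver: Screwdriver lying on the bench right of the fixture; leave alone.
- tape_roll: Yellow ring 72 mm diameter, 18 mm high, lying on the bench right of the fixture; leave alone.
- jar: Pale lidded jar 52 mm diameter, 70 mm tall, left of the fixture; leave alone.
- meter: Grey hand meter 160 x 80 x 36 mm lying on the bench at the far right; leave alone.
- parts_bin: Blue open bin 160 x 110 x 60 mm on the bench at the far left; leave alone.
Mind the look-alikes: they are no part of the job. What is shaped like the part that bears module_centre but purple or turquoise is not meant.

How it is judged:
On the way, in this order (a step that is already met when the one before it is completed fails the run):
1. the cam is turned to its low point (within 0.4 rad) with the carriage still parked ((value of joint lock_cam between 2.7416 and 3.5416 rad or value of joint lock_cam between -3.5416 and -2.7416 rad) and value of joint carriage below 0.01 m), for 0.2 s.
2. the carriage is pushed fully home (within 3 mm) with the cam at its low point (value of joint carriage above 0.031 m and (value of joint lock_cam between 2.7416 and 3.5416 rad or value of joint lock_cam between -3.5416 and -2.7416 rad)), for 0.2 s.
At the end, for the whole second after the job is handed in: The carriage is fully home (within 3 mm of its stop) and at rest, the cam at its low point within 0.4 rad, the module level and within 10 mm of its place in the nest, and every other thing within 30 mm of where it was (all of step 2 and distance between module_centre and nest below 0.01 m and angle between module_centre's own z axis and vertical below 0.15 rad and velocity of joint carriage below 0.01 m/s and velocity of joint lock_cam between -0.05 and 0.05 rad/s and distance of each of spare_module, standoff, screwdriver, tape_roll, jar, meter, parts_bin from where it was at the start of the episode below 0.03 m); the robot touches nothing.
It fails at once if the carriage is pushed forward (more than 10 mm) while the cam is not at its low point (more than 0.5 rad off) (value of joint carriage above 0.01 m and not (value of joint lock_cam between 2.6416 and 3.6416 rad or value of joint lock_cam between -3.6416 and -2.6416 rad)).
It fails at once if the module is lifted or knocked out of its nest (distance between module_centre and nest above 0.012 m).
It fails at once if something else on the fixture or bench is lifted or moved more than 30 mm (distance of any of spare_module, standoff, screwdriver, tape_roll, jar, meter, parts_bin from where it was at the start of the episode above 0.03 m).
It also fails if it takes over 56 s, if anything falls off the work surface, if the arm or the gripper's body presses on something with over 40 N, if the wrist force passes 120 N, or if a joint passes its speed limit or range.

## Working session

There is one attempt and no reset: what is moved stays moved. The work goes in short steps, Python scripts to look and compute and a tool call to move; the robot and the scene stay as the last step left them, time stands still between calls to the robot, and variables do not carry over. Pictures are saved under pics/ and viewed, and the job is handed in when it is done.

Besides the shell and the picture viewer there is one more tool, called after "Call:" in YAML: its name, and indented under it one key for each argument. apply_moves: Moves the arm, as the interface text tells. Its arguments: {"type":"object","properties":{"moves":{"type":"array"},"grip":{"type":"number"},"force":{"type":"number"}},"required":["moves"]}

```bash
mkdir -p pics
python3 - <<'E'
from bench import arm
import numpy as np,cv2
s=arm.state();print({k:np.round(v,3) for k,v in s.items()}, arm.hold_point_z)
for n in("side","top"):
    d=arm.snapshot(n);cv2.imwrite(f"pics/{n}0.png",d["pixels"][:,:,::-1]);np.savez(f"{n}0.npz",**d)
    print(d["intrinsics"],d["world_to_cam"])
E
```

```text
{'clock': np.float64(0.0), 'joint_pos': array([ 1.168,  0.359,  1.511,  0.   ,  1.272, -0.115]), 'qd': array([ 0.   , -0.002,  0.   ,  0.001,  0.   , -0.   ]), 'joint_torque': array([-0.0000e+00, -5.1536e+01, -2.7072e+01,  6.8000e-02,  3.5000e-02,
       -0.0000e+00]), 'ee_pos': array([0.17 , 0.575, 0.222]), 'tool_rot': array([-3.14 , -0.   ,  2.854]), 'ft_force': array([ 0.172, -0.276,  0.399]), 'wrist_torque': array([ 0.033,  0.018, -0.018]), 'finger_gap': np.float64(0.088)} 0.0187
[[387.92971409   0.         282.47411107]
 [  0.         387.92971409 209.63199405]
 [  0.           0.           1.        ]] [[-0.99856996 -0.05341058  0.00231414  0.50884498]
 [-0.04192387  0.75548487 -0.65382338  0.06707454]
 [ 0.03317279 -0.6529854  -0.75664367  1.17922942]
 [ 0.          0.          0.          1.        ]]
[[478.8994503    0.         284.47207906]
 [  0.         478.8994503  219.32479739]
 [  0.           0.           1.        ]] [[-0.00543445 -0.99964268 -0.02617211  0.02199637]
 [-0.98679737  0.0095975  -0.16167509  0.52806536]
 [ 0.16186851  0.02494795 -0.98649693  1.44777623]
 [ 0.          0.          0.          1.        ]]
```

View pics/top0.png

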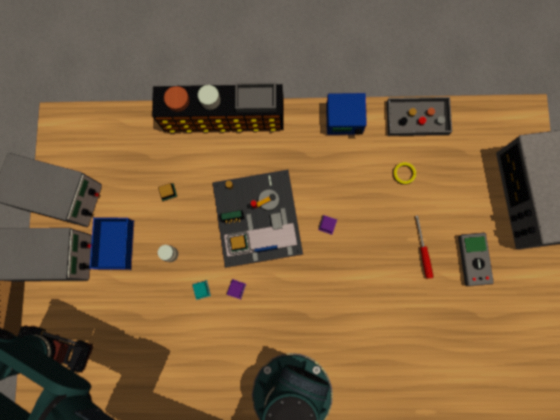

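View pics/side0.png

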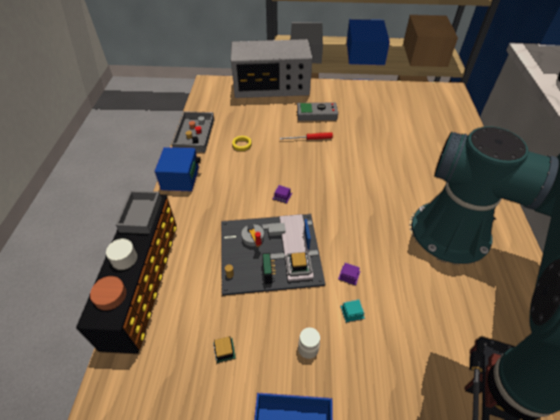

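Top view: the fixture's base plate spans pixels (213,181)–(301,256). The red knob is at (253,204), the yellow lever runs to the cam at about (269,199), and the push plate should be at the lower edge near (275,250). The look-alikes are purple blocks at (328,225) and (236,289), a turquoise one at (201,290), and the spare module at (167,191). The module in the nest is at (237,243).

```bash
cat > h.py <<'E'
import numpy as np,cv2
def load(n): return dict(np.load(n))
def ray(d,uv,z):
    K=d["intrinsics"];T=d["world_to_cam"];R=T[:3,:3];t=T[:3,3]
    c=-R.T@t; r=R.T@np.linalg.inv(K)@np.array([uv[0],uv[1],1.])
    return c+r*(z-c[2])/r[2]
def proj(d,p):
    q=d["world_to_cam"]@np.append(p,1.);q=d["intrinsics"]@q[:3];return q[:2]/q[2]
E
python3 - <<'E'
from h import *
t=load("top0.npz");s=load("side0.npz")
c=cv2.resize(t["pixels"][160:280,195:315,::-1],None,fx=5,fy=5,interpolation=cv2.INTER_CUBIC);cv2.imwrite("pics/tc.png",c)
c=cv2.resize(s["pixels"][205:300,210:335,::-1],None,fx=6,fy=6,interpolation=cv2.INTER_CUBIC);cv2.imwrite("pics/sc.png",c)
for uv in [(213,181),(290,171),(301,256),(224,266)]: print(ray(t,uv,.012).round(3))
E
```

```text
[0.661 0.249 0.012]
[0.691 0.    0.012]
[ 0.416 -0.032  0.012]
[0.387 0.21  0.012]
```

View pics/tc.png

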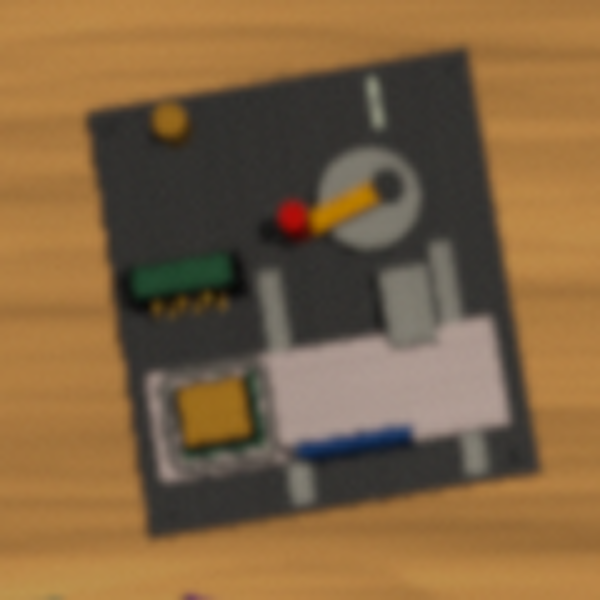

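View pics/sc.png

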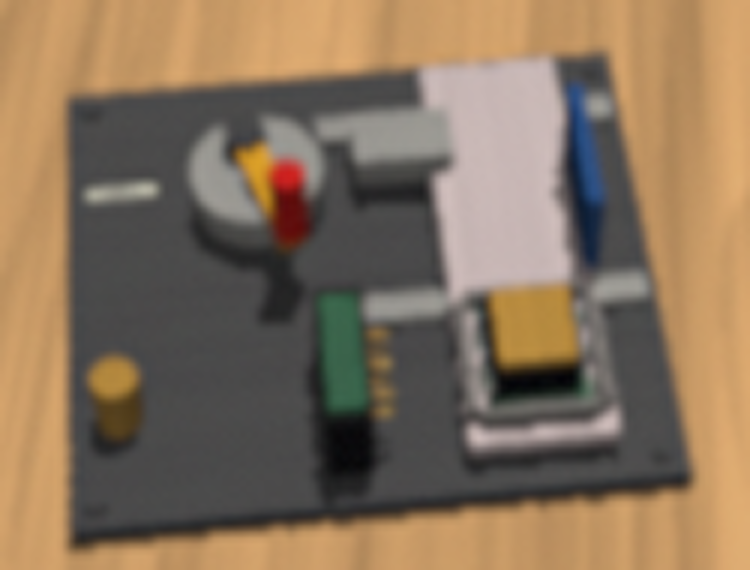

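Run:
```python
from h import *
t=load("top0.npz");s=load("side0.npz")
# corners from crops (crop px centre mapping)
def tc(u,v): return ((u+.5)/5-.5+195,(v+.5)/5-.5+160)
def sc(u,v): return ((u+.5)/6-.5+210,(v+.5)/6-.5+205)
M=np.array([[150,125],[150,-125],[-130,-125],[-130,125]])/1e3
def fit(W):
    a=M-M.mean(0);b=W-W.mean(0)
    th=np.arctan2((a[:,0]*b[:,1]-a[:,1]*b[:,0]).sum(),(a*b).sum())
    R=np.array([[np.cos(th),-np.sin(th)],[np.sin(th),np.cos(th)]])
    o=W.mean(0)-R@M.mean(0); return th,o,np.abs(M@R.T+o-W).max()
Wt=np.array([ray(t,tc(*p),.012)[:2] for p in [(88,113),(468,48),(540,470),(150,535)]])
Ws=np.array([ray(s,sc(*p),.012)[:2] for p in [(72,543),(70,98),(605,55),(690,485)]])
for W in(Wt,Ws): print(fit(W))
th,o,_=fit((Wt+Ws)/2);print(th,o)
R=np.array([[np.cos(th),-np.sin(th)],[np.sin(th),np.cos(th)]])
ax=R@[.06,-.06]+o;print("axis",ax)
inv=lambda p:(R.T@(p-o)).round(4)
for d,n,crop in((t,"top",0),(s,"side",1)):
    hsv=cv2.cvtColor(d["pixels"],cv2.COLOR_RGB2HSV)
    m=np.zeros(hsv.shape[:2],bool)
    if crop==0:m[195:212,245:262]=1
    else:m[225:250,250:266]=1
    red=m&((hsv[...,0]<6)|(hsv[...,0]>172))&(hsv[...,1]>150)&(hsv[...,2]>60)
    v,u=np.nonzero(red);print(n,u.mean(),v.mean(),len(u),u.min(),u.max(),v.min(),v.max())
k1=ray(t,tc(293,217),.094)[:2];k2=ray(s,sc(288,172),.094)[:2]
for k in(k1,k2):
    f=inv(k);print("knob",k,f,"r",np.hypot(*(f-[.06,-.06])),"cam",np.arctan2(-(f[1]+.06),-(f[0]-.06)))
# push plate top ends
for p in[(298,448),(411,430),(300,460),(411,440)]: print("pl top",inv(ray(t,tc(*p),.08)[:2]))
for p in[(577,87),(603,205)]: print("pl side",inv(ray(s,sc(*p),.08)[:2]))
```

```text
(np.float64(0.1594590927153221), array([0.53095752, 0.10536547]), np.float64(0.0020288994474870203))
(np.float64(0.15906701315302194), array([0.53094731, 0.1078728 ]), np.float64(0.0023734292938759616))
0.1592622904145287 [0.53095242 0.10661914]
axis [0.59970848 0.05689386]
top 253.0 203.21052631578948 38 250 256 200 207
side 257.8 238.47272727272727 55 256 260 232 244
knob [0.57090808 0.11117327] [ 0.0402 -0.0018] r 0.061475848916464744 cam -1.2428730112934734
knob [0.5717729  0.10936874] [ 0.0407 -0.0038] r 0.05942162905878633 cam -1.2399986536229628
pl top [-0.0974  0.0178]
pl top [-0.098  -0.0511]
pl top [-0.1048  0.0177]
pl top [-0.104  -0.0501]
pl side [-0.0992 -0.0509]
pl side [-0.1009  0.0193]
```

Call:
apply_moves:
  moves:
    - [0.7, -0.92, 0, 0, 0, 0.45]
    - [0.7, -0.92, 0, 0, 0, 0.45]
    - [0.7, -0.92, 0, 0, 0, 0.45]
    - [0.7, -0.92, 0, 0, 0, 0.45]
    - [0.7, -0.92, 0, 0, 0, 0.45]
    - [0.7, -0.92, 0, 0, 0, 0.45]
    - [0.7, -0.92, 0, 0, 0, 0.45]
    - [0.7, -0.92, 0, 0, 0, 0.45]
    - [0.7, -0.92, 0, 0, 0, 0.45]
    - [0.7, -0.92, 0, 0, 0, 0.45]
    - [0.7, -0.92, 0, 0, 0, 0.45]
    - [0.7, -0.92, 0, 0, 0, 0.45]
  grip: 255
  force: 10

```text
clock: 1.1
ee_pos: [0.4228, 0.2425, 0.2224]
tool_rot: [-3.142, -0.0, -2.887]
ft_force: [0.3, 0.6, -0.9]
finger_gap: 0.0116
```

Call:
apply_moves:
  moves:
    - [0.63, -0.84, 0, 0, 0, 0.39]
    - [0.63, -0.84, 0, 0, 0, 0.39]
    - [0.63, -0.84, 0, 0, 0, 0.39]
    - [0.63, -0.84, 0, 0, 0, 0.39]
    - [0.63, -0.84, 0, 0, 0, 0.39]
    - [0.63, -0.84, 0, 0, 0, 0.39]
    - [0, 0, -0.8, 0, 0, 0]
    - [0, 0, -0.8, 0, 0, 0]
    - [0, 0, -0.8, 0, 0, 0]
    - [0, 0, 0, 0, 0, 0]

```text
clock: 1.93
ee_pos: [0.5321, 0.0923, 0.1463]
tool_rot: [3.138, -0.008, -2.656]
ft_force: [-0.8, 0.2, -0.4]
finger_gap: 0.0008
```

Run:
```python
from bench import arm
from h import *
for n in("side","top"):
    d=arm.snapshot(n);np.savez(f"{n}1.npz",**d)
    x=d["pixels"][150:290,190:330] if n=="top" else d["pixels"][170:300,200:340]
    cv2.imwrite(f"pics/{n}1.png",cv2.resize(x[:,:,::-1],None,fx=4,fy=4,interpolation=cv2.INTER_CUBIC))
s=arm.state();print(s["ee_pos"],s["tool_rot"],s["joint_pos"])
```

```text
[0.53482068 0.09283462 0.15007737] [ 3.14058299e+00 -2.38889487e-03 -2.65540818e+00] [ 4.46712704e-02  3.57470210e-01  1.71702231e+00 -1.23079219e-04
  1.06969139e+00 -2.01224906e+00]
```

View pics/side1.png

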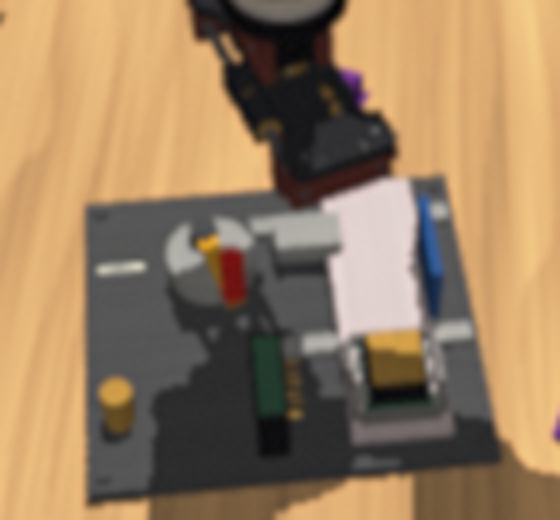

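Run:
```python
from h import *
t=load("top1.npz");s=load("side1.npz")
p=[.5348,.0928,.150]
print((proj(s,p)-[200,170])*4,(proj(t,p)-[190,150])*4)
```

```text
[284.68999037 183.84564807] [270.84062894 245.52463884]
```

View pics/top1.png

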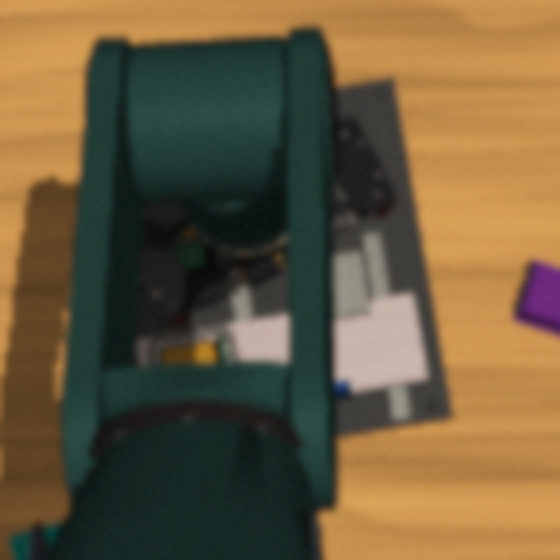

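Run:
```python
from h import *
s=load("side1.npz")
x=s["pixels"][90:250,200:360,::-1];x=cv2.resize(x,None,fx=4,fy=4,interpolation=cv2.INTER_CUBIC)
x=cv2.convertScaleAbs(x,alpha=1.8,beta=30)
for z in(.15,.168,.23):
    q=(proj(s,[.5348,.0928,z])-[200,90])*4;cv2.circle(x,(int(q[0]),int(q[1])),4,(255,255,0),1);print(q)
cv2.imwrite("pics/sg.png",x[:600])
```

```text
[284.68999037 503.84564807]
[284.14398759 486.09290113]
[282.14501684 421.0983203 ]
```

View pics/sg.png

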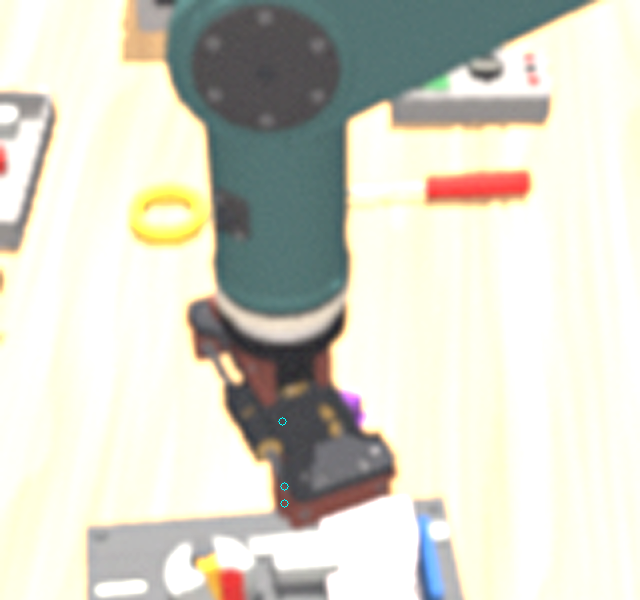

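Call:
apply_moves:
  moves:
    - [0, 0, -0.55, 0, 0, 0]
    - [0, 0, -0.55, 0, 0, 0]
    - [0, 0, -0.55, 0, 0, 0]
    - [0, 0, -0.55, 0, 0, 0]
    - [0, 0, -0.55, 0, 0, 0]
    - [0, 0, 0, 0, 0, 0]

```text
clock: 2.53
ee_pos: [0.5351, 0.0931, 0.0673]
tool_rot: [3.141, -0.002, -2.655]
ft_force: [-0.4, 0.3, -0.7]
finger_gap: 0.0004
```

Run:
```python
from bench import arm
from h import *
for n in("side",):
    d=arm.snapshot(n);np.savez(f"{n}2.npz",**d)
    x=d["pixels"][150:300,200:340]
    cv2.imwrite(f"pics/{n}2.png",cv2.convertScaleAbs(cv2.resize(x[:,:,::-1],None,fx=4,fy=4,interpolation=cv2.INTER_CUBIC),alpha=1.5,beta=20))
s=arm.state();print(s["ee_pos"],s["tool_rot"],s["ft_force"])
```

```text
[0.53565691 0.09310693 0.06846091] [ 3.14142543e+00 -6.66095507e-04 -2.65492408e+00] [-0.28250862 -0.04231128 -0.05331223]
```

View pics/side2.png

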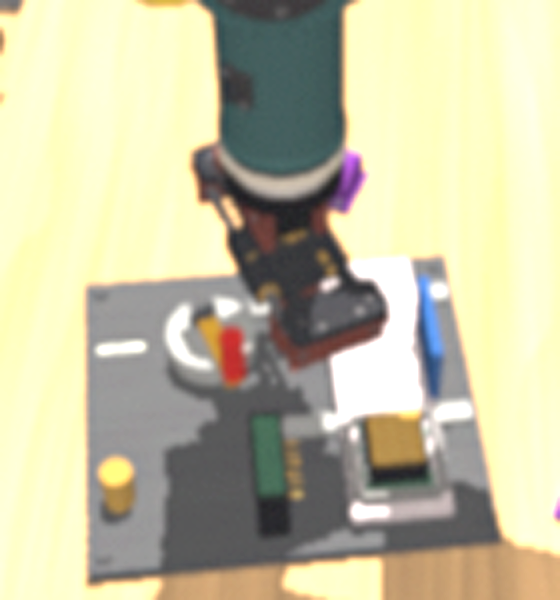

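Call:
apply_moves:
  moves:
    - [0.12, 0.06, 0, 0, 0, 0]
    - [0.12, 0.06, 0, 0, 0, 0]
    - [0.12, 0.06, 0, 0, 0, 0]
    - [0.12, 0.06, 0, 0, 0, 0]

```text
clock: 2.92
ee_pos: [0.5516, 0.1004, 0.0693]
tool_rot: [-3.14, 0.002, -2.655]
ft_force: [0.4, 0.5, 0.2]
finger_gap: 0.0005
```

Call:
apply_moves:
  moves:
    - [0.06, 0.03, 0, 0, 0, 0]
    - [0.06, 0.03, 0, 0, 0, 0]

```text
clock: 3.08
ee_pos: [0.5544, 0.1021, 0.0685]
tool_rot: [-3.141, 0.001, -2.655]
ft_force: [0.3, -0.0, 0.1]
finger_gap: 0.0008
```

Call:
apply_moves:
  moves:
    - [0.06, 0.03, 0, 0, 0, 0]
    - [0, 0, 0, 0, 0, 0]

```text
clock: 3.25
ee_pos: [0.5553, 0.1027, 0.0681]
tool_rot: [-3.142, -0.001, -2.655]
ft_force: [-0.2, -0.1, 0.5]
finger_gap: 0.0008
```

```bash
cat > arc.py <<'E'
import numpy as np,sys
A=np.array([.5997,.0569]);P=np.array([float(sys.argv[1]),float(sys.argv[2])]);d=float(sys.argv[3]);n=int(sys.argv[4])
for i in range(n):
    c,s=np.cos(-d),np.sin(-d);Q=A+np.array([[c,-s],[s,c]])@(P-A);print(((Q-P)/.03).round(2).tolist(),-round(d*10,2));P=Q
print(P)
E
python3 arc.py .556 .103 .08 24
```

```text
[0.13, 0.11] -0.8
[0.14, 0.1] -0.8
[0.14, 0.09] -0.8
[0.15, 0.08] -0.8
[0.16, 0.07] -0.8
[0.16, 0.05] -0.8
[0.16, 0.04] -0.8
[0.17, 0.03] -0.8
[0.17, 0.01] -0.8
[0.17, -0.0] -0.8
[0.17, -0.01] -0.8
[0.17, -0.03] -0.8
[0.16, -0.04] -0.8
[0.16, -0.05] -0.8
[0.16, -0.07] -0.8
[0.15, -0.08] -0.8
[0.14, -0.09] -0.8
[0.14, -0.1] -0.8
[0.13, -0.11] -0.8
[0.12, -0.12] -0.8
[0.11, -0.13] -0.8
[0.1, -0.14] -0.8
[0.09, -0.15] -0.8
[0.07, -0.15] -0.8
[0.6579696  0.08218941]
```

Call:
apply_moves:
  moves:
    - [0.13, 0.11, 0, 0, 0, -0.8]
    - [0.14, 0.1, 0, 0, 0, -0.8]
    - [0.14, 0.09, 0, 0, 0, -0.8]
    - [0.15, 0.08, 0, 0, 0, -0.8]

```text
clock: 3.58
ee_pos: [0.5704, 0.1142, 0.0677]
tool_rot: [3.141, -0.004, -2.979]
ft_force: [-3.5, -0.0, 3.2]
finger_gap: 0.0005
```

Call:
apply_moves:
  moves:
    - [0.16, 0.07, 0, 0, 0, -0.8]
    - [0.16, 0.05, 0, 0, 0, -0.8]
    - [0.16, 0.04, 0, 0, 0, -0.8]
    - [0.17, 0.03, 0, 0, 0, -0.8]
    - [0.17, 0.01, 0, 0, 0, -0.8]
    - [0.17, 0, 0, 0, 0, -0.8]

```text
clock: 4.08
ee_pos: [0.6003, 0.1213, 0.0676]
tool_rot: [3.141, -0.004, 2.823]
ft_force: [-3.2, 4.5, 0.6]
finger_gap: 0.0003
```

Run:
```python
from bench import arm
from h import *
for n in("side",):
    d=arm.snapshot(n);np.savez(f"{n}3.npz",**d)
    x=d["pixels"][150:300,200:340]
    cv2.imwrite(f"pics/{n}3.png",cv2.convertScaleAbs(cv2.resize(x[:,:,::-1],None,fx=4,fy=4,interpolation=cv2.INTER_CUBIC),alpha=1.5,beta=20))
s=arm.state();print(s["ee_pos"],s["tool_rot"],s["ft_force"])
```

```text
[0.60173631 0.12116463 0.06774023] [ 3.14083701e+00 -2.02475842e-03  2.81862313e+00] [-1.63617897  3.01258628 -2.03277682]
```

View pics/side3.png

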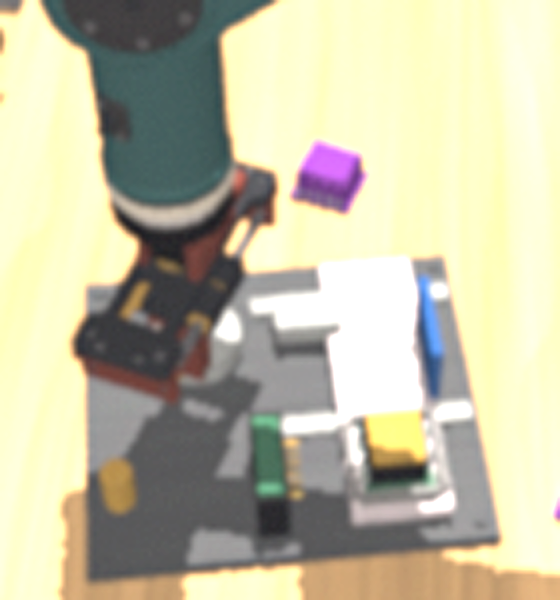

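```bash
python3 arc.py .6017 .1209 .08 14
```

```text
[0.17, -0.01] -0.8
[0.17, -0.03] -0.8
[0.17, -0.04] -0.8
[0.16, -0.05] -0.8
[0.16, -0.07] -0.8
[0.15, -0.08] -0.8
[0.15, -0.09] -0.8
[0.14, -0.1] -0.8
[0.13, -0.11] -0.8
[0.12, -0.12] -0.8
[0.11, -0.13] -0.8
[0.1, -0.14] -0.8
[0.09, -0.15] -0.8
[0.08, -0.15] -0.8
[0.65817779 0.08298348]
```

Call:
apply_moves:
  moves:
    - [0.17, -0.01, 0, 0, 0, -0.8]
    - [0.17, -0.03, 0, 0, 0, -0.8]
    - [0.17, -0.04, 0, 0, 0, -0.8]
    - [0.16, -0.05, 0, 0, 0, -0.8]
    - [0.16, -0.07, 0, 0, 0, -0.8]
    - [0.15, -0.08, 0, 0, 0, -0.8]

```text
clock: 4.63
ee_pos: [0.631, 0.1133, 0.0677]
tool_rot: [3.141, -0.002, 2.345]
ft_force: [-0.0, 5.1, -0.7]
finger_gap: 0.0006
```

Call:
apply_moves:
  moves:
    - [0.15, -0.09, 0, 0, 0, -0.8]
    - [0.14, -0.1, 0, 0, 0, -0.8]
    - [0.13, -0.11, 0, 0, 0, -0.8]
    - [0.12, -0.12, 0, 0, 0, -0.8]
    - [0.11, -0.13, 0, 0, 0, -0.8]

```text
clock: 5.05
ee_pos: [0.6512, 0.0966, 0.0678]
tool_rot: [3.14, -0.002, 1.945]
ft_force: [0.5, 4.4, -2.9]
finger_gap: 0.001
```

Run:
```python
from bench import arm
from h import *
for n in("side",):
    d=arm.snapshot(n);np.savez(f"{n}4.npz",**d)
    x=d["pixels"][150:300,200:340]
    cv2.imwrite(f"pics/{n}4.png",cv2.convertScaleAbs(cv2.resize(x[:,:,::-1],None,fx=4,fy=4,interpolation=cv2.INTER_CUBIC),alpha=1.5,beta=20))
s=arm.state();print(s["ee_pos"],s["tool_rot"],s["ft_force"])
```

```text
[0.65185085 0.09557469 0.0677903 ] [ 3.14028660e+00 -8.71811183e-04  1.94016397e+00] [ 1.02993289  3.82188035 -1.56749829]
```

View pics/side4.png

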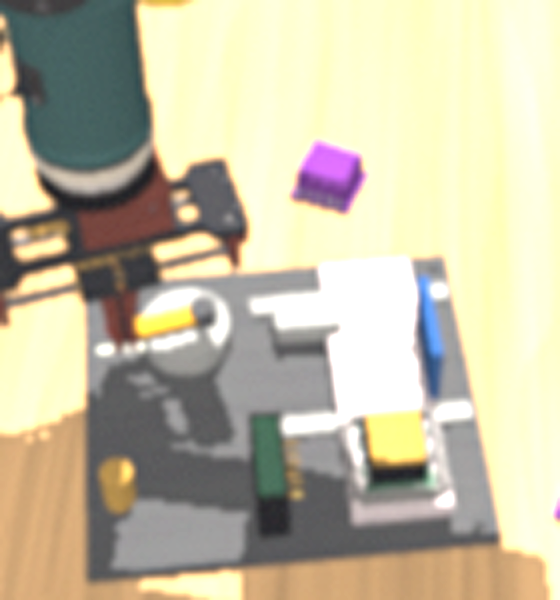

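```bash
python3 - <<'E'
from h import *
s=load("side4.npz")
f=lambda u,v:ray(s,(200+(u+.5)/4-.5,150+(v+.5)/4-.5),.05)[:2]
a=f(203,312);b=f(136,324);print(a,b,np.degrees(np.arctan2(*(b-a)[::-1])))
q=proj(s,[.5997,.0569,.05]);print((q-[200,150])*4)
E
python3 arc.py .6520 .0955 .08 5
```

```text
[0.59980744 0.05679282] [0.64676855 0.0703825 ] 16.139470678824292
[201.63179053 310.62269789]
[0.1, -0.14] -0.8
[0.09, -0.15] -0.8
[0.07, -0.16] -0.8
[0.06, -0.16] -0.8
[0.05, -0.17] -0.8
[0.66290304 0.07208638]
```

Call:
apply_moves:
  moves:
    - [0.1, -0.14, 0, 0, 0, -0.8]
    - [0.09, -0.15, 0, 0, 0, -0.8]
    - [0.02, -0.05, 0, 0, 0, -0.2]
    - [0, 0, 0, 0, 0, 0]

```text
clock: 5.43
ee_pos: [0.6576, 0.0853, 0.068]
tool_rot: [3.141, -0.0, 1.77]
ft_force: [2.2, 2.3, -0.8]
finger_gap: 0.0006
```

Run:
```python
from bench import arm
from h import *
for n in("side",):
    d=arm.snapshot(n);np.savez(f"{n}5.npz",**d)
    x=d["pixels"][150:300,200:340]
    cv2.imwrite(f"pics/{n}5.png",cv2.convertScaleAbs(cv2.resize(x[:,:,::-1],None,fx=4,fy=4,interpolation=cv2.INTER_CUBIC),alpha=1.5,beta=20))
s=arm.state();print(s["ee_pos"],s["tool_rot"],s["ft_force"])
```

```text
[0.65740848 0.08528089 0.06808727] [ 3.14111170e+00 -1.41861213e-04  1.77097195e+00] [ 1.62891916  3.06130477 -0.72748707]
```

View pics/side5.png

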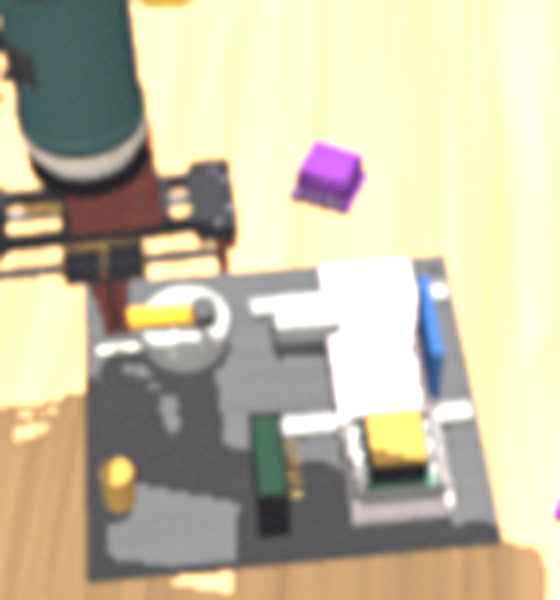

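Call:
apply_moves:
  moves:
    - [-0.07, 0.33, 0, 0, 0, 0]
    - [-0.07, 0.33, 0, 0, 0, 0]
    - [-0.07, 0.33, 0, 0, 0, 0]
    - [0, 0, 0.9, 0, 0, 0]
    - [0, 0, 0.9, 0, 0, 0]
    - [0, 0, 0.9, 0, 0, 0]
    - [0, 0, 0.6, 0, 0, 0]
    - [0, 0, 0, 0, 0, 0]

```text
clock: 6.15
ee_pos: [0.6532, 0.1161, 0.1719]
tool_rot: [3.134, 0.001, 1.77]
ft_force: [0.4, -0.6, 0.2]
finger_gap: 0.0004
```

Run:
```python
from bench import arm
from h import *
s=arm.state();print(s["ee_pos"],s["tool_rot"],s["ft_force"])
th=.1593;o=np.array([.53095,.10662]);R=np.array([[np.cos(th),-np.sin(th)],[np.sin(th),np.cos(th)]])
for x in(-.135,-.1175,-.0835): print(x,R@[x,-.016]+o)
```

```text
[0.65320689 0.116077   0.17188976] [3.13441660e+00 1.15578194e-03 1.76963370e+00] [ 0.35652343 -0.56993402  0.24745418]
-0.135 [0.40019733 0.06940792]
-0.1175 [0.41747575 0.0721839 ]
-0.0835 [0.45104526 0.07757722]
```

Call:
apply_moves:
  moves:
    - [-0.86, -0.16, 0, 0, 0, -0.04]
    - [-0.86, -0.16, 0, 0, 0, -0.04]
    - [-0.86, -0.16, 0, 0, 0, -0.04]
    - [-0.86, -0.16, 0, 0, 0, -0.04]
    - [-0.86, -0.16, 0, 0, 0, -0.04]
    - [-0.86, -0.16, 0, 0, 0, -0.04]
    - [-0.86, -0.16, 0, 0, 0, -0.04]
    - [-0.86, -0.16, 0, 0, 0, -0.04]
    - [-0.86, -0.16, 0, 0, 0, -0.04]
    - [-0.86, -0.16, 0, 0, 0, -0.04]
    - [0, 0, 0, 0, 0, 0]

```text
clock: 7.07
ee_pos: [0.3853, 0.0669, 0.1655]
tool_rot: [-3.134, -0.001, 1.729]
ft_force: [-1.1, 1.3, -0.7]
finger_gap: 0.0004
```

Run:
```python
from bench import arm
from h import *
for n in("side","top"):
    d=arm.snapshot(n);np.savez(f"{n}6.npz",**d)
    x=d["pixels"][150:300,200:340] if n=="side" else d["pixels"][160:280,195:315]
    cv2.imwrite(f"pics/{n}6.png",cv2.convertScaleAbs(cv2.resize(x[:,:,::-1],None,fx=4,fy=4,interpolation=cv2.INTER_CUBIC),alpha=1.5,beta=20))
s=arm.state();print(s["ee_pos"],s["tool_rot"],s["ft_force"])
```

```text
[0.3914189  0.06707391 0.16663109] [-3.14045644e+00 -4.98322019e-05  1.72855767e+00] [-0.48397086 -0.52082596  0.19806016]
```

View pics/side6.png

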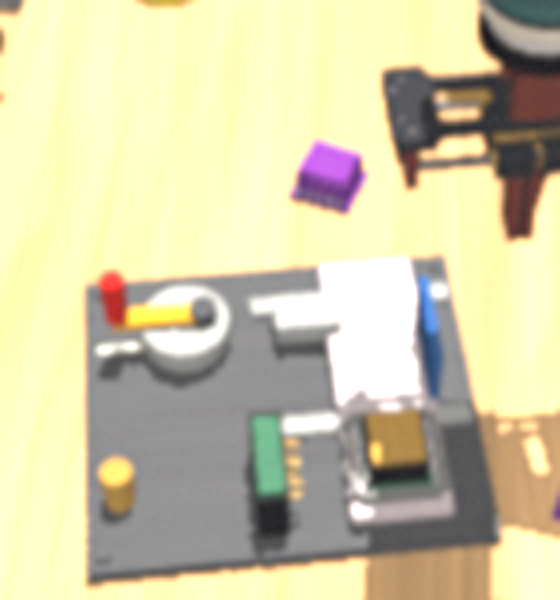

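View pics/top6.png

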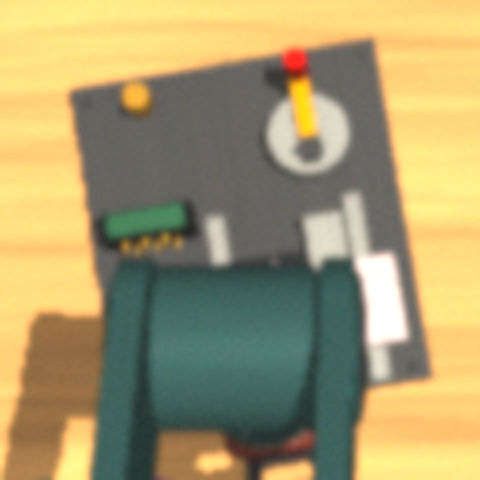

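Run:
```python
from h import *
s=load("side6.npz");t=load("top6.npz")
th=.1593;o=np.array([.53095,.10662]);R=np.array([[np.cos(th),-np.sin(th)],[np.sin(th),np.cos(th)]])
A=np.array([.5997,.0569])
k=[ray(s,(200+(112+.5)/4-.5,150+(278+.5)/4-.5),.094)[:2],ray(t,(195+(294+.5)/4-.5,160+(62+.5)/4-.5),.094)[:2]]
for p in k: print(p,np.linalg.norm(p-A),"off deg",np.degrees(np.arctan2(*(p-A)[::-1])-th))
```

```text
[0.66038534 0.06445307] 0.06115357340166253 off deg -2.03251073770298
[0.65721112 0.06592967] 0.058215670510502415 off deg -0.20420581056883455
```

Call:
apply_moves:
  moves:
    - [0, 0, -0.65, 0, 0, 0]
    - [0, 0, -0.65, 0, 0, 0]
    - [0, 0, -0.65, 0, 0, 0]
    - [0, 0, -0.65, 0, 0, 0]
    - [0, 0, -0.65, 0, 0, 0]
    - [0, 0, -0.65, 0, 0, 0]
    - [0, 0, 0, 0, 0, 0]
    - [0, 0, 0, 0, 0, 0]

```text
clock: 7.83
ee_pos: [0.3929, 0.067, 0.0493]
tool_rot: [-3.139, -0.0, 1.728]
ft_force: [-0.7, -1.2, -0.3]
finger_gap: 0.0006
```

Call:
apply_moves:
  moves:
    - [0.13, 0.02, 0, 0, 0, 0]
    - [0.13, 0.02, 0, 0, 0, 0]
    - [0.13, 0.02, 0, 0, 0, 0]
    - [0.13, 0.02, 0, 0, 0, 0]
    - [0.13, 0.02, 0, 0, 0, 0]

```text
clock: 8.25
ee_pos: [0.4136, 0.0699, 0.0508]
tool_rot: [3.14, 0.0, 1.728]
ft_force: [-0.2, -0.1, -0.2]
finger_gap: 0.0003
```

Call:
apply_moves:
  moves:
    - [0.1, 0.016, 0, 0, 0, 0]
    - [0.1, 0.016, 0, 0, 0, 0]
    - [0.1, 0.016, 0, 0, 0, 0]
    - [0.1, 0.016, 0, 0, 0, 0]

```text
clock: 8.58
ee_pos: [0.4245, 0.0717, 0.0501]
tool_rot: [-3.141, -0.0, 1.728]
ft_force: [-2.8, -1.0, 0.5]
finger_gap: 0.0004
```

Call:
apply_moves:
  moves:
    - [0.1, 0.016, 0, 0, 0, 0]
    - [0.1, 0.016, 0, 0, 0, 0]
    - [0.1, 0.016, 0, 0, 0, 0]
    - [0.1, 0.016, 0, 0, 0, 0]

```text
clock: 8.92
ee_pos: [0.4359, 0.0736, 0.05]
tool_rot: [-3.14, -0.0, 1.728]
ft_force: [-3.6, -0.6, 1.8]
finger_gap: 0.0001
```

Call:
apply_moves:
  moves:
    - [0.1, 0.016, 0, 0, 0, 0]
    - [0.1, 0.016, 0, 0, 0, 0]
    - [0.1, 0.016, 0, 0, 0, 0]

```text
clock: 9.17
ee_pos: [0.4454, 0.0752, 0.05]
tool_rot: [-3.141, -0.0, 1.728]
ft_force: [-3.5, -1.1, 1.1]
finger_gap: 0.0004
```

Call:
apply_moves:
  moves:
    - [0.07, 0.01, 0, 0, 0, 0]
    - [0.07, 0.01, 0, 0, 0, 0]

```text
clock: 9.33
ee_pos: [0.4496, 0.0758, 0.05]
tool_rot: [-3.141, -0.0, 1.728]
ft_force: [-4.3, 0.3, 1.2]
finger_gap: 0.0003
```

Call:
apply_moves:
  moves:
    - [0.05, 0.01, 0, 0, 0, 0]
    - [0.05, 0.01, 0, 0, 0, 0]

```text
clock: 9.5
ee_pos: [0.4526, 0.0763, 0.05]
tool_rot: [-3.141, -0.0, 1.728]
ft_force: [-3.9, -0.2, -0.5]
finger_gap: 0.0006
```

Call:
apply_moves:
  moves:
    - [0.04, 0.006, 0, 0, 0, 0]
    - [0.04, 0.006, 0, 0, 0, 0]

```text
clock: 9.67
ee_pos: [0.4549, 0.0767, 0.0501]
tool_rot: [-3.141, -0.0, 1.728]
ft_force: [-2.1, 0.6, -0.6]
finger_gap: 0.0006
```

Call:
apply_moves:
  moves:
    - [0.04, 0.006, 0, 0, 0, 0]
    - [0, 0, 0, 0, 0, 0]

```text
clock: 9.83
ee_pos: [0.4565, 0.0769, 0.0501]
tool_rot: [3.141, -0.0, 1.728]
ft_force: [-2.5, -0.7, -0.4]
finger_gap: 0.0005
```

Call:
apply_moves:
  moves:
    - [0.04, 0.006, 0, 0, 0, 0]
    - [0.04, 0.006, 0, 0, 0, 0]
    - [0, 0, 0, 0, 0, 0]

```text
clock: 10.08
ee_pos: [0.4577, 0.0771, 0.05]
tool_rot: [-3.14, -0.0, 1.728]
ft_force: [-4.9, -0.4, 1.5]
finger_gap: 0.0007
```

Run:
```python
from bench import arm
from h import *
d=arm.snapshot("side");np.savez("side7.npz",**d)
x=d["pixels"][150:300,200:340]
cv2.imwrite("pics/side7.png",cv2.convertScaleAbs(cv2.resize(x[:,:,::-1],None,fx=4,fy=4,interpolation=cv2.INTER_CUBIC),alpha=1.5,beta=20))
s=arm.state();print(s["ee_pos"],s["tool_rot"],s["ft_force"])
```

```text
[0.45770465 0.07712658 0.05002133] [-3.13977685e+00 -1.59731222e-04  1.72791539e+00] [-5.54053278  0.57390116  0.70837627]
```

View pics/side7.png

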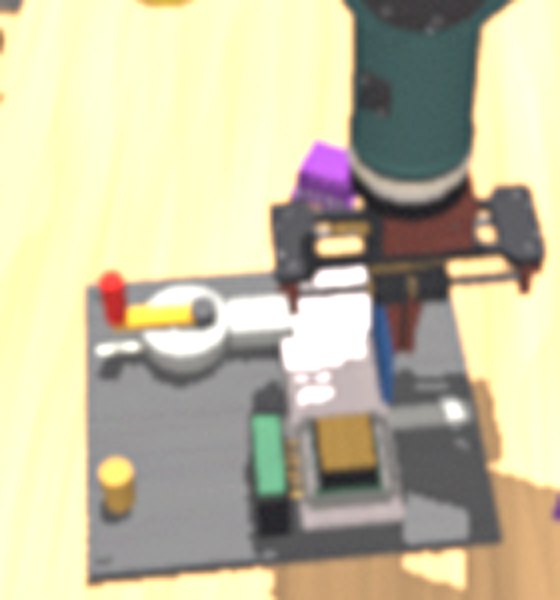

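Call:
apply_moves:
  moves:
    - [0.06, 0.01, 0, 0, 0, 0]
    - [0.06, 0.01, 0, 0, 0, 0]
    - [0, 0, 0, 0, 0, 0]

```text
clock: 10.38
ee_pos: [0.4577, 0.0772, 0.0499]
tool_rot: [-3.133, -0.0, 1.729]
ft_force: [-13.3, -2.7, 11.0]
finger_gap: 0.0003
```

Call:
apply_moves:
  moves:
    - [-0.3, -0.05, 0, 0, 0, 0]
    - [-0.3, -0.05, 0, 0, 0, 0]
    - [-0.4, -0.06, 0, 0, 0, 0]
    - [-0.4, -0.06, 0, 0, 0, 0]
    - [0, 0, 0.8, 0, 0, 0]
    - [0, 0, 0.9, 0, 0, 0]
    - [0, 0, 0.9, 0, 0, 0]
    - [0, 0, 0.9, 0, 0, 0]
    - [0, 0, 0.9, 0, 0, 0]
    - [0, 0, 0, 0, 0, 0]
    - [0, 0, 0, 0, 0, 0]

```text
clock: 11.3
ee_pos: [0.4224, 0.0711, 0.1838]
tool_rot: [3.135, 0.001, 1.728]
ft_force: [0.7, -0.4, -0.8]
finger_gap: 0.0003
```

Call:
apply_moves:
  moves:
    - [0, 0.9, 0, 0, 0, 0]
    - [0, 0.9, 0, 0, 0, 0]
    - [0, 0.9, 0, 0, 0, 0]
    - [0, 0.9, 0, 0, 0, 0]
    - [0, 0.9, 0, 0, 0, 0]
    - [0, 0.9, 0, 0, 0, 0]
    - [0, 0.9, 0, 0, 0, 0]
    - [0, 0.9, 0, 0, 0, 0]
    - [0, 0.9, 0, 0, 0, 0]
    - [0, 0.9, 0, 0, 0, 0]
    - [0, 0, 0, 0, 0, 0]
    - [0, 0, 0, 0, 0, 0]

```text
clock: 12.3
ee_pos: [0.4196, 0.3418, 0.1804]
tool_rot: [-3.14, 0.001, 1.73]
ft_force: [0.5, -0.9, 0.3]
finger_gap: 0.0005
```

Run:
```python
from bench import arm
from h import *
for n in("side","top"):
    d=arm.snapshot(n);np.savez(f"{n}8.npz",**d)
    x=d["pixels"][150:300,200:340] if n=="side" else d["pixels"][160:280,195:315]
    cv2.imwrite(f"pics/{n}8.png",cv2.resize(x[:,:,::-1],None,fx=4 if n=="side" else 5,fy=4 if n=="side" else 5,interpolation=cv2.INTER_CUBIC))
    cv2.imwrite(f"pics/{n}8f.png",d["pixels"][:,:,::-1])
s=arm.state();print(s["ee_pos"],s["qd"].round(3),s["ft_force"])
```

```text
[0.41943599 0.34011679 0.18084789] [-0.017 -0.015  0.004  0.002  0.004  0.004] [ 1.31177879  0.32558639 -0.01917384]
```

View pics/side8.png

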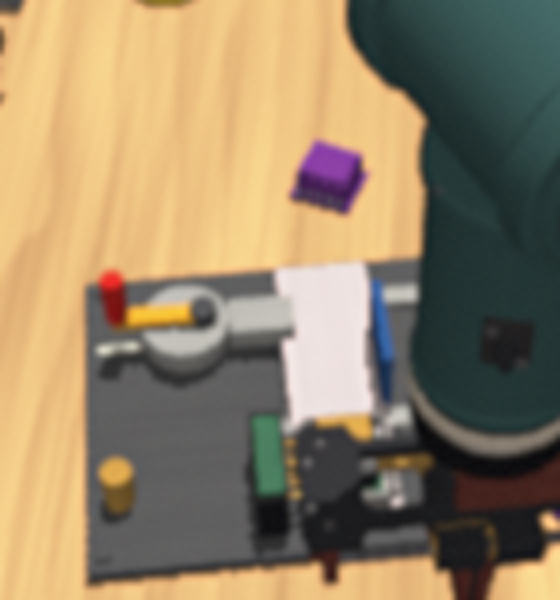

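View pics/top8.png

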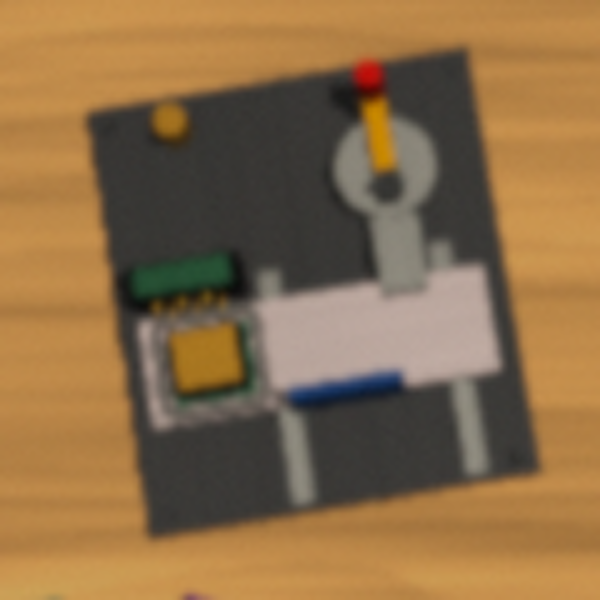

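View pics/top8f.png

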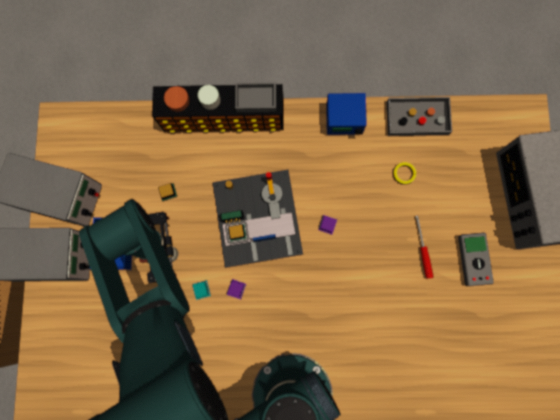

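Run:
```python
from bench import arm
from h import *
t=load("top8.npz");t0=load("top0.npz")
th=.1593;o=np.array([.53095,.10662]);R=np.array([[np.cos(th),-np.sin(th)],[np.sin(th),np.cos(th)]])
inv=lambda p:R.T@(p-o)
def blue(d):
    h=cv2.cvtColor(d["pixels"],cv2.COLOR_RGB2HSV);m=np.zeros(h.shape[:2],bool);m[225:258,245:285]=1
    m&=(h[...,0]>100)&(h[...,0]<130)&(h[...,1]>120);v,u=np.nonzero(m);return inv(ray(d,(u.mean(),v.mean()),.07)[:2])
print(blue(t0),blue(t),blue(t)-blue(t0))
def mod(d):
    h=cv2.cvtColor(d["pixels"],cv2.COLOR_RGB2HSV);m=np.zeros(h.shape[:2],bool);m[222:252,226:247]=1
    m&=(h[...,0]>12)&(h[...,0]<28)&(h[...,1]>150)&(h[...,2]>90);v,u=np.nonzero(m);return inv(ray(d,(u.mean(),v.mean()),.059)[:2]),len(u)
print(mod(t0),mod(t),mod(t)[0]-mod(t0)[0])
tc=lambda u,v:((u+.5)/5-.5+195,(v+.5)/5-.5+160)
k=ray(t,tc(370,76),.094)[:2]-[.5997,.0569];print(np.degrees(np.arctan2(k[1],k[0])-th))
s=arm.state();print(s["clock"],s["qd"].round(3))
```

```text
[-0.1003884  -0.01580972] [-0.06672137 -0.01558491] [0.03366702 0.00022481]
(array([-0.06445927,  0.06705576]), 153) (array([-0.03046602,  0.06685193]), 157) [ 0.03399325 -0.00020382]
-1.749426011001086
12.4 [-0.017 -0.015  0.004  0.002  0.004  0.004]
```

Plate and module have both moved 34 mm forward, and the cam is within 2° of its low point. The arm is clear, so I'm handing in.

Call:
apply_moves:
  moves:
    - [0, 0, 0.5, 0, 0, 0]
    - [0, 0, 0, 0, 0, 0]
    - [0, 0, 0, 0, 0, 0]
    - [0, 0, 0, 0, 0, 0]

```text
clock: 12.73
ee_pos: [0.4202, 0.3403, 0.1968]
tool_rot: [-3.141, 0.0, 1.727]
ft_force: [-0.1, 0.1, -0.7]
finger_gap: 0.0005
```

```bash
python3 -c "
from bench import arm
print(arm.state()['ft_force']);print(arm.finish_job())"
```

```text
[-0.12209212  0.10551767 -0.68109999]
the job is handed in; nothing more can be done
None
```

The job is done and handed in at 12.7 s; the hand-in gave no verdict. With the closed fingers I pushed the red knob clockwise to the cam's low point. I then pushed the blue plate until the carriage met its stop, and moved the arm clear.

**Last checks:**
- **Cam:** it sat within about 2° of its low point, both before and after the carriage push.
- **Carriage:** the plate had moved 33.7 mm by camera. At the stop the force rose to about 13 N along x with no further movement.
- **Module:** it had moved 34.0 mm along with the carriage and showed no sideways shift, so it is still seated in the nest.
- **Other things:** by eye, those in view in the last top picture were where they started. The arm partly covered the jar and the parts bin there, so I didn't see those two clearly.
- **Arm:** it was clear of everything at hand-in, with about 0.7 N on the force sensor, which is its noise level.

None of the checks failed. The two cameras differed by about 2 to 3 mm on the knob and fixture positions.

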